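Find the rocking jar lid and press it home

TASK

One of the four jar lids is not pushed home. Press the lids near their edges with a fingertip until you find the one that rocks, then press that lid down in its middle until it is fully home and level, and finish while still holding it down firmly. Lift nothing, and leave the mug, the glass and the spoon where they are.

Things in the scene. Friction and masses are not known exactly. Their poses are not given: they have to be found in the camera images.
- lid_a (a point): Lid of jar a. Centre of the top of a flat round wooden lid, 92 mm across, 22 mm deep; z square to it (up). The four look the same; tops stand 107 to 124 mm above the work surface as the jars differ, so height does not tell the loose one. Sound lids do not move at all. The loose one starts level, 5 mm above home.
- lid_b (a point): Lid of jar b. Centre of the top of a flat round wooden lid, 92 mm across, 22 mm deep; z square to it (up). The four look the same; tops stand 107 to 124 mm above the work surface as the jars differ, so height does not tell the loose one. Sound lids do not move at all. The loose one starts level, 5 mm above home.
- lid_c (a point): Lid of jar c. Centre of the top of a flat round wooden lid, 92 mm across, 22 mm deep; z square to it (up). The four look the same; tops stand 107 to 124 mm above the work surface as the jars differ, so height does not tell the loose one. Sound lids do not move at all. The loose one starts level, 5 mm above home.
- lid_d (a point): Lid of jar d. Centre of the top of a flat round wooden lid, 92 mm across, 22 mm deep; z square to it (up). The four look the same; tops stand 107 to 124 mm above the work surface as the jars differ, so height does not tell the loose one. Sound lids do not move at all. The loose one starts level, 5 mm above home.
- jar_a: White ceramic jar, 86 mm across, fixed in the tray, carrying lid_a. Origin on its axis, 119 mm below its lid's top at the start; z up. The jars stand in one row, 115 mm apart, 23 mm free between lids.
- jar_b: White ceramic jar, 86 mm across, fixed in the tray, carrying lid_b. Origin on its axis, 119 mm below its lid's top at the start; z up. The jars stand in one row, 115 mm apart, 23 mm free between lids.
- jar_c: White ceramic jar, 86 mm across, fixed in the tray, carrying lid_c. Origin on its axis, 119 mm below its lid's top at the start; z up. The jars stand in one row, 115 mm apart, 23 mm free between lids.
- jar_d: White ceramic jar, 86 mm across, fixed in the tray, carrying lid_d. Origin on its axis, 119 mm below its lid's top at the start; z up. The jars stand in one row, 115 mm apart, 23 mm free between lids.
- tray: Black metal tray under the jars, 150 x 500 x 22 mm, fixed. Origin at the centre of its underside; jars in a row along its y. The loose lid: pressed on any side, 25 to 40 mm off centre, with 2 to 6 N it tips 0.1 rad or so (that side dips 3 to 5 mm), springing level when let go; pressed in the middle with over 8 N it slides 5 mm down, stops firmly and stays.
- mug: White mug, 76 mm across, 85 mm high, loose, on the robot's side of the tray. Origin at the centre of its underside. To be left alone.
- tumbler: Drinking glass, 64 mm across, 100 mm high, loose, beyond the tray. Origin at the centre of its underside. To be left alone.
- spoon: Steel spoon with a thick handle, 160 mm long, lying on the robot's side of the tray, loose. Origin on its underside below its middle, x axis along it. To be left alone.

How it is judged:
By the outcome, as a careful person would: the job done as asked, in the order asked, and still so for the second after the job is handed in, while the arm keeps its last pose, push and grip.
It also fails if it takes over 64 s, if anything falls off the work surface, if the arm or the gripper's body presses on something with over 40 N, if the wrist force passes 120 N, or if a joint passes its speed limit or range.

ROBOT

A 6-joint arm with a two-finger parallel gripper is mounted at the origin on the work surface. World frame = base frame: x ahead of the robot, y to its left, z up, the work surface at z = 0. Lengths are in mm, angles in rad, forces in N, time in s.
With the tool pointing down it reaches from about 350 to 775 mm from the base axis. Payload 7.3 kg.
Tool frame: the origin (TCP) lies between the finger pads; the fingertips stand 22 mm ahead of it and the grasp point (between the pads) lies 3 mm ahead of it (bot.tip_extent is the distance from the TCP to the fingertips, in mm); z points along the fingers, y is the line along which they close (so a half turn about z gives the same grasp; the last joint's range is limited). The gripper opens to 92 mm and grips with 3 to 60 N. Pads are 19 mm wide; open, the fingers measure 130 mm over their backs; the gripper's body (75 mm by 190 mm) begins 47 mm behind the grasp point.
Start: joints at [1.054, 0.342, 1.524, -0, 1.275, -0.146], TCP at [190.227, 489.346, 220.841] pointing down, gripper open.
Joint ranges: [-2.53, 2.53], [-0.77, 2.02], [0.04, 2.7], [-1, 4.14], [0.28, 2.66], [-3.11, 3.11]. Speed limits (rad/s): [2.57, 2.57, 3.14, 3.14, 3.14, 3.14].

INTERFACE

Orientations are given as a unit quaternion [w, x, y, z].
In Python, from plant import bot gives the robot as it stands. Calls block until the motion is done:
- bot.movep(position, orientation): joint-space move of the TCP to a pose.
- bot.servo_line(position, frame=None, rate=150): straight line of the TCP; frame=None keeps the orientation; rate is the mean speed in mm/s.
- bot.movej(angles): joint-space move.
- bot.gripper_to(opening): finger opening in mm; the grip force is fixed at half the most; returns when the fingers have stopped.
- bot.pause(seconds).
- bot.solve_ik(position, orientation): joint angles nearest the present ones, or None.
- bot.state(): the state.
- bot.read_camera(name): name is "scene" or "top"; returns a dict with "color" (420x560x3 uint8, blue, green, red), "vertical_fov" (degrees; the focal length in pixels is half the picture's height over the tangent of half this angle, whatever the lens; pixels are square), "cx", "cy" (the principal point, pixels), "world_from_camera" (4x4, takes a point from camera to world coordinates). Camera axes: x right, y down, z forward; pixel columns grow to the right and rows downward; lengths in mm; the calibration is good to about 2 mm. A picture is of the moment at which its call begins. There is no depth.
A pose or a line that the arm cannot do raises bot.IKError and nothing moves.
- bot.hand_in(): hands the job in; it is judged then, once.
The state is a dict: "clock": time; "qpos": joint angles; "joint_velocities": joint speeds; "joint_efforts": joint torques, N m; "tool_pos": TCP position; "tcp_rot": TCP orientation; "ft_force": force on the tool from outside, world axes, zero at the start; "torque": the same for the moment, N m; "width": finger opening in mm; "grasp_force": force on a finger pad.
Only numpy, scipy, OpenCV 4.12 (cv2) and the standard library are available. Lean on these libraries where they do the work, as an engineer would, in place of code of your own. Each camera call takes 0.05 s, during which the arm holds its last target. There are 200 camera calls.

## Working session

There is one attempt and no reset: what is moved stays moved. The work goes in short steps, each a Python script; the robot and the scene stay as the last script left them, time stands still between calls to the robot, and variables do not carry over. Pictures are saved under pics/ and viewed, at most 10 in all, crops included, and the job is handed in when it is done.

```bash
ls; mkdir -p pics; python3 - <<'E'
from plant import bot
import cv2,numpy as np
for n in("scene","top"):
    c=bot.read_camera(n); cv2.imwrite(f"pics/{n}0.png",c["color"]); print(n,c["vertical_fov"],c["cx"],c["cy"],np.round(c["world_from_camera"],4).tolist())
s=bot.state();print(s)
E
```

```text
pics
scene 52.38628312736837 285.15959878372547 206.0435855721609 [[-0.3576, 0.741, -0.5684, 986.4397], [0.9338, 0.2884, -0.2115, 182.1646], [0.0072, -0.6064, -0.7951, 718.6167], [0.0, 0.0, 0.0, 1.0]]
top 45.79064714740874 277.0035573026548 208.79255426746815 [[0.0152, -0.998, 0.0606, 492.7712], [-0.9999, -0.0152, 0.0005, 30.8972], [0.0004, -0.0606, -0.9982, 1068.6712], [0.0, 0.0, 0.0, 1.0]]
{'clock': 0.1, 'qpos': array([ 1.05401513e+00,  3.42671226e-01,  1.52488185e+00, -9.47705540e-06,
        1.27538997e+00, -1.46009533e-01]), 'joint_velocities': array([ 1.37300537e-06, -8.06999575e-04, -3.35274577e-03, -3.08941107e-04,
       -2.18482893e-04,  4.51083274e-04]), 'joint_efforts': array([ 2.41657690e-03, -4.32003701e+01, -2.44698036e+01,  7.20269093e-02,
        5.24529931e-02, -7.59232557e-05]), 'tool_pos': array([190.03766096, 489.02284103, 220.21885881]), 'tcp_rot': array([-2.15398602e-04,  1.84324367e-01,  9.82865236e-01, -6.39934729e-04]), 'ft_force': array([-0.27830288,  0.15384833,  0.03207739]), 'torque': array([ 0.07542001, -0.001788  , -0.01073931]), 'grasp_force': 0.0, 'width': 92.03037058052931}
```

View pics/top0.png

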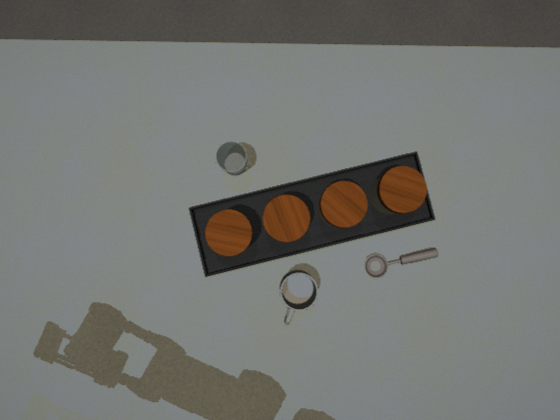

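View pics/scene0.png

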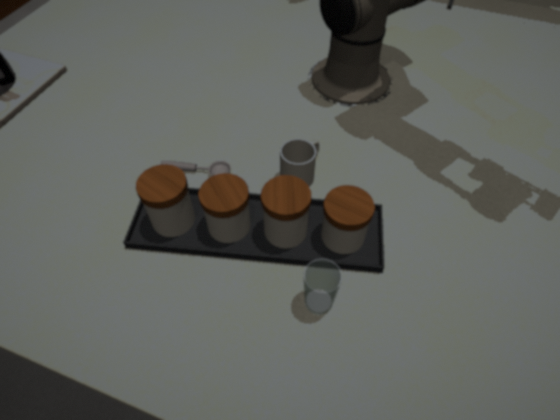

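The top view shows four lids at about (228,233), (287,218), (344,204) and (403,189), with the mug at (298,288), the glass at (235,158) and the spoon at (400,258). In the scene view the same lids are at about (348,206), (286,196), (224,195) and (162,185).

```bash
cat > h.py <<'E'
import numpy as np
from plant import bot
def ray(c,u,v):
    f=210/np.tan(np.radians(c["vertical_fov"]/2)); T=np.array(c["world_from_camera"])
    d=T[:3,:3]@np.array([(u-c["cx"])/f,(v-c["cy"])/f,1]); return T[:3,3],d/np.linalg.norm(d)
def tri(a,b):
    A=sum(np.eye(3)-np.outer(d,d) for _,d in(a,b)); y=sum((np.eye(3)-np.outer(d,d))@o for o,d in(a,b))
    p=np.linalg.solve(A,y); return p
E
python3 - <<'E'
from h import *
t=bot.read_camera("top"); s=bot.read_camera("scene")
T=[(228,233),(287,218),(344,204),(403,189)];S=[(348,206),(286,196),(224,195),(162,185)]
P=[]
for a,b in zip(T,S):
    o,d=ray(t,*a); p=o+d*(115-o[2])/d[2]; P.append(p); print(tri((o,d),ray(s,*b)).round(1),p.round(1))
P=np.array(P); print(np.linalg.norm(np.diff(P,axis=0),axis=1))
e=(P[3]-P[0])/np.linalg.norm(P[3]-P[0]); print(e)
for z in(85,100):
    o,d=ray(t,*((298,288) if z==85 else (231,154)));print(o+d*(z-o[2])/d[2])
n=np.array([-e[1],e[0]]);
if n[0]>0:n=-n
import math
# tool y along row
for p in P:
  for off in(0,33):
    q=p[:2]+n*off
    for sg in(1,-1):
        yx=sg*e[:2]; R=np.array([[yx[1],yx[0],0],[-yx[0],yx[1],0],[0,0,-1.]])
        from scipy.spatial.transform import Rotation
        qq=Rotation.from_matrix(R).as_quat()[[3,0,1,2]]
        j=bot.solve_ik([*q,170],qq); print(np.linalg.det(R),q.round(),off,sg,None if j is None else np.round(j,2))
E
```

```text
[503.1 125.2 101. ] [502.8 124.5 115. ]
[532.9  13.3 114.2] [533.3  11.9 115. ]
[562.4 -98.1 101.1] [561.9 -97.3 115. ]
[ 591.9 -209.3  114.5] [ 592.6 -210.7  115. ]
[116.6605748  112.88615674 117.51975725]
[ 0.25870089 -0.96595748  0.        ]
[397.40257996 -12.19384638  85.        ]
[658.06371989 123.40003315 100.        ]Traceback (most recent call last):
  File "<stdin>", line 21, in <module>
  File "scipy/spatial/transform/_rotation.pyx", line 1143, in scipy.spatial.transform._rotation.Rotation.from_matrix
ValueError: Non-positive determinant (left-handed or null coordinate frame) in rotation matrix 0: [[-0.96595748  0.25870089  0.        ]
 [-0.25870089 -0.96595748  0.        ]
 [ 0.          0.         -1.        ]].
```

```bash
cat >> h.py <<'E'
from scipy.spatial.transform import Rotation
P=np.array([[503,124.8],[532.5,13.3],[561.9,-98.3],[591.7,-209.9]])
e=(P[3]-P[0])/np.linalg.norm(P[3]-P[0]); n=np.array([e[1],-e[0]])   # n: towards the robot
y=-e; Q=Rotation.from_matrix(np.array([[-y[1],y[0],0],[y[0],y[1],0],[0,0,-1.]]).T).as_quat()[[3,0,1,2]] if 0 else \
  Rotation.from_matrix(np.column_stack([[-y[1],y[0],0],[y[0],y[1],0],[0,0,-1.]])).as_quat()[[3,0,1,2]]
def fz(): return bot.state()["ft_force"][2]
def probe(i,off,fmax,z0=150,zmin=122):
    q=P[i]+n*off
    bot.servo_line([*q,z0],rate=60); bot.pause(.2); b=fz(); z=z0; log=[]
    while z>zmin:
        f=fz()-b
        if abs(f)>fmax: break
        z-=1 if abs(f)<.6 else .4
        bot.servo_line([*q,z],rate=20)
        s=bot.state(); log.append((round(z,1),round(float(s["tool_pos"][2]),2),round(float(s["ft_force"][2]-b),2)))
    return log
E
sed -i 's/^y=-e; Q=.*$/y=-e/; s/^  Rotation.from/Q=Rotation.from/' h.py
python3 - <<'E'
from h import *
print(n,[bot.solve_ik([*(p+n*k),z],Q) is not None for p in P for k in(0,33) for z in(125,180)])
bot.gripper_to(0)
bot.movep([*(P[0]+n*33),180],Q)
print(bot.state()["clock"],bot.state()["width"])
print(probe(0,33,3.0)); print(bot.state()["clock"])
E
```

```text
[-0.96663164 -0.25617038] [True, True, True, True, True, True, True, True, True, True, True, True, True, True, True, True]
3.35 0.39620335513837984
[(149, 149.04, -0.5), (148, 147.93, 0.27), (147, 146.93, -0.85), (146.6, 146.57, -0.63), (146.2, 146.19, 0.23), (145.2, 145.12, 0.12), (144.2, 144.13, -0.01), (143.2, 143.14, 0.34), (142.2, 142.13, -0.03), (141.2, 141.13, -0.2), (140.2, 140.14, -0.53), (139.2, 139.12, 0.13), (138.2, 138.12, 0.96), (137.8, 137.79, -0.42), (136.8, 136.71, -0.68), (136.4, 136.38, 0.05), (135.4, 135.35, -0.11), (134.4, 134.33, -1.15), (134.0, 133.97, -0.15), (133.0, 132.94, 0.28), (132.0, 131.93, 0.63), (131.6, 131.57, -0.01), (130.6, 130.53, -0.44), (129.6, 129.52, 0.26), (128.6, 128.54, -0.14), (127.6, 127.52, -0.11), (126.6, 126.55, 0.23), (125.6, 125.53, -0.14), (124.6, 124.54, 0.41), (123.6, 123.51, 0.05), (122.6, 122.51, 0.57), (121.6, 121.55, -0.64)]
12.2
```

```bash
python3 - <<'E'
from h import *
import cv2
print(bot.tip_extent, bot.state()["tool_pos"],P[0]+n*33,bot.state()["tcp_rot"],Q)
a=bot.read_camera("scene")["color"][60:330,80:480]; b=bot.read_camera("top")["color"][100:340,120:480]
cv2.imwrite("pics/s1.png",cv2.resize(a,(800,540),interpolation=2)); cv2.imwrite("pics/t1.png",cv2.resize(b,(800,533),interpolation=2))
E
```

```text
22.0 [471.07037456 116.35042954 121.5503839 ] [471.10115574 116.3463774 ] [-5.52994540e-05 -1.29167139e-01  9.91622835e-01  5.15907447e-06] [ 0.         -0.12916725  0.99162282  0.        ]
```

View pics/s1.png

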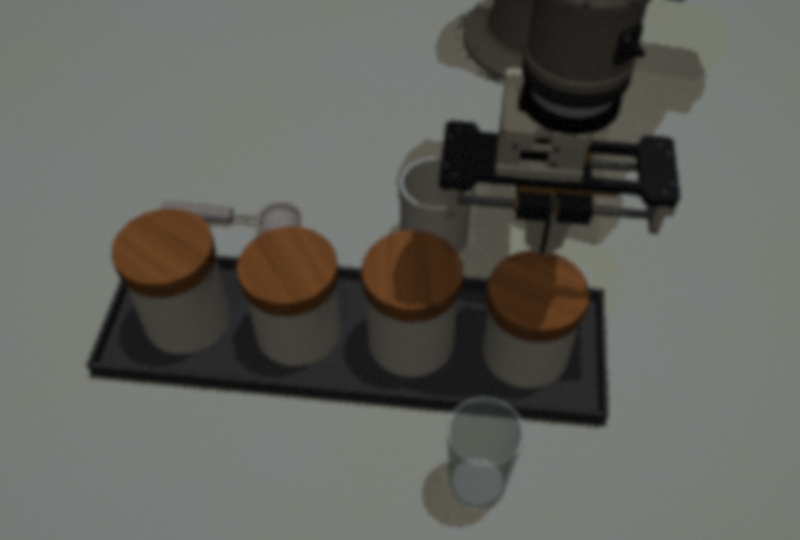

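View pics/t1.png

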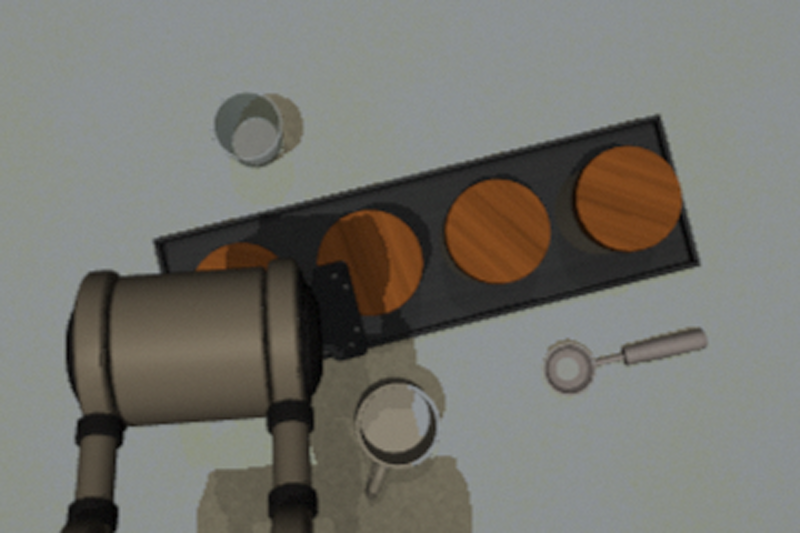

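```bash
python3 - <<'E'
from h import *
def proj(c,p):
    f=210/np.tan(np.radians(c["vertical_fov"]/2)); T=np.array(c["world_from_camera"]); q=T[:3,:3].T@(np.array(p)-T[:3,3]); return (q[:2]/q[2]*f+[c["cx"],c["cy"]]).round(1)
s=bot.read_camera("scene");t=bot.read_camera("top")
for nm,p in dict(tip=[471,116.3,99.5],tcp=[471,116.3,121.5],palm=[471,116.3,166],back=[*(P[0]+n*46),107],front=[*(P[0]-n*46),107],L=[*(P[0]-e*46),107],R=[*(P[0]+e*46),107],base=[0,0,0],mug=[397,-12,85]).items():
    a=proj(s,p);b=proj(t,p);print(nm,"scene",a,(a-[80,60])*2,"top",b,(b-[120,100])*2.22)
E
```

```text
tip scene [348.4 192.4] [536.8 264.8] top [232.7 249.5] [250.194 331.89 ]
tcp scene [349.9 184.8] [539.8 249.6] top [231.6 249.8] [247.752 332.556]
palm scene [353.1 168.4] [546.2 216.8] top [229.4 250.3] [242.868 333.666]
back scene [349.  184.6] [538.  249.2] top [233.9 256.1] [252.858 346.542]
front scene [348.1 224.6] [536.2 329.2] top [222.7 209.9] [227.994 243.978]
L scene [374.2 206.2] [588.4 292.4] top [205.1 238.7] [188.922 307.914]
R scene [323.2 201.7] [486.4 283.4] top [251.4 227.2] [291.708 282.384]
base scene [349.9  79.2] [539.8  38.4] top [288. 476.] [372.96 834.72]
mug scene [297.2 153.4] [434.4 186.8] top [297.9 288.2] [394.938 417.804]
```

```bash
python3 - <<'E'
from h import *
import cv2
a=bot.read_camera("scene")["color"][130:260,280:420]
cv2.imwrite("pics/s2.png",cv2.resize(cv2.convertScaleAbs(a,alpha=1.6),(640,594),interpolation=2))
E
```

```text
(no output)
```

View pics/s2.png

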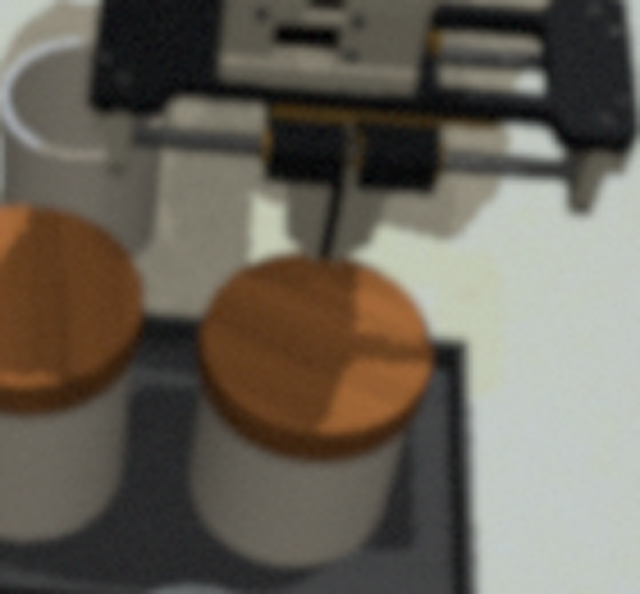

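The fingers, near zoom (328,250), go out of sight behind lid a's back edge at row 257. The fingertips seem to have missed the lid on the robot's side, so I'll raise the tool and check the projection.

```bash
python3 - <<'E'
from h import *
import cv2
q=bot.state()["tool_pos"]; bot.servo_line([q[0],q[1],165],rate=120)
bot.servo_line([*(P[0]+n*25),165],rate=120)
def proj(c,p):
    f=210/np.tan(np.radians(c["vertical_fov"]/2)); T=np.array(c["world_from_camera"]); q=T[:3,:3].T@(np.array(p)-T[:3,3]); return (q[:2]/q[2]*f+[c["cx"],c["cy"]])
c=bot.read_camera("scene"); x=bot.state()["tool_pos"]; k=640/140
for d in(22,0,-44): print((( proj(c,x-[0,0,d])-[280,130])*k).round())
cv2.imwrite("pics/s3.png",cv2.resize(cv2.convertScaleAbs(c["color"][130:260,280:420],alpha=1.6),(640,594),interpolation=2)); print(bot.state()["clock"],x)
E
```

```text
[326. 231.]
[334. 194.]
[350. 113.]
13.2583 [478.42395805 118.34862019 164.17141083]
```

View pics/s3.png

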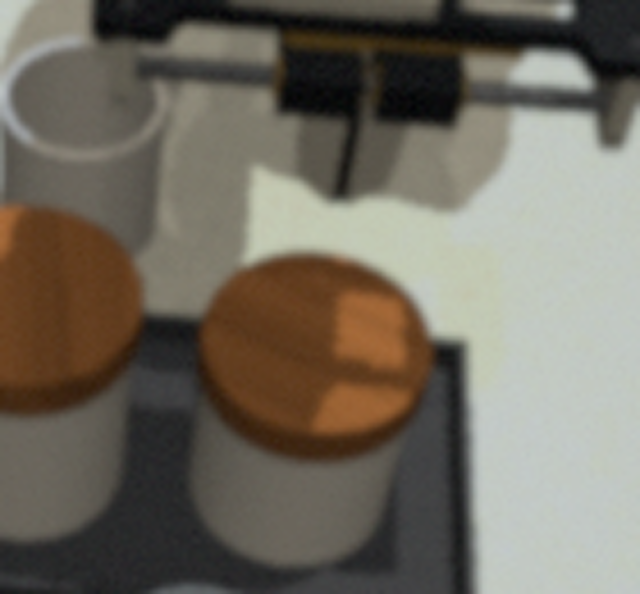

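```bash
sed -i 's/abs(f)<.6/abs(f)<1.3/; s/abs(f)>fmax/f>fmax/' h.py; python3 - <<'E'
from h import *
bot.servo_line([*(P[0]+n*30),140],rate=120)
print(probe(0,30,3.5,z0=126,zmin=104)); print(bot.state()["clock"])
E
```

```text
[(125, 125.02, -0.38), (124, 123.93, -0.02), (123, 122.92, 0.17), (122, 121.92, -0.26), (121, 120.93, 0.26), (120, 119.94, 0.16), (119, 118.94, 0.25), (118, 117.92, -0.42), (117, 116.92, -0.14), (116, 115.92, -0.14), (115, 114.94, -0.19), (114, 113.92, -0.05), (113, 112.94, -0.3), (112, 111.93, -0.11), (111, 110.94, -0.51), (110, 109.92, 0.06), (109, 108.95, 0.0), (108, 107.94, -0.14), (107, 106.92, -0.22), (106, 105.93, -0.75), (105, 104.93, -0.37), (104, 103.92, -0.5)]
19.7
```

```bash
python3 - <<'E'
from h import *
import cv2
a=bot.read_camera("scene")["color"][120:260,270:410]; b=bot.read_camera("top")["color"][170:310,180:320]
cv2.imwrite("pics/c4.png",cv2.resize(cv2.convertScaleAbs(np.hstack([a,b]),alpha=1.8),(800,400),interpolation=2))
print(bot.state()["tool_pos"],bot.state()["ft_force"],bot.state()["torque"])
E
```

```text
[473.99914598 117.12607224 104.00880468] [0.84144838 0.79932489 0.81077676] [ 0.05686064  0.01647234 -0.01132882]
```

View pics/c4.png

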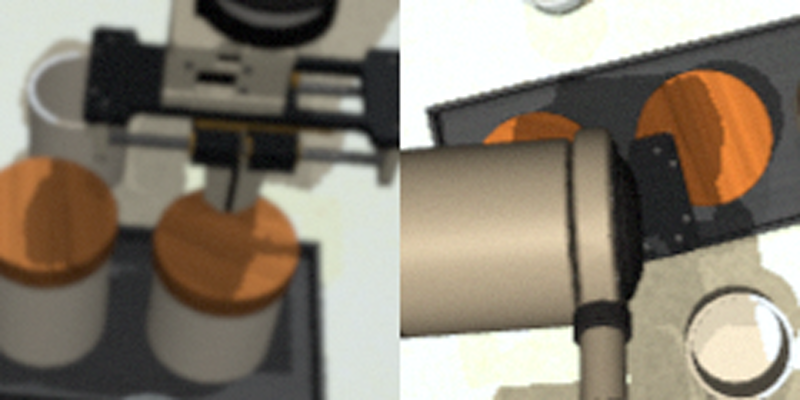

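```bash
python3 - <<'E'
from h import *
print(probe(0,30,3.5,z0=104,zmin=84)); print(bot.state()["clock"],bot.state()["tool_pos"])
E
```

```text
[(103, 102.91, 0.52), (102, 102.51, 4.93)]
20.75 [474.14769145 117.119863   102.50755175]
```

```bash
python3 - <<'E'
from h import *
bot.pause(.2);print(bot.state()["tool_pos"],fz())
def up(i,z):
    q=bot.state()["tool_pos"]; bot.servo_line([q[0],q[1],z],rate=120); bot.servo_line([*(P[i]+n*30),z],rate=200)
up(1,130)
print(probe(1,30,3.5,z0=120,zmin=98)); bot.pause(.2);print(bot.state()["clock"],bot.state()["tool_pos"],fz())
E
```

```text
[474.13064068 117.13355564 102.47220778] 5.568850831579958
[(119, 119.02, -1.14), (118, 117.93, -1.27), (117, 116.93, -1.78), (116.6, 116.59, -0.63), (115.6, 115.83, 2.4), (115.2, 115.81, 5.09)]
24.275 [503.67099609   5.60767725 115.79169872] 6.44447132798218
```

```bash
python3 - <<'E'
from h import *
def up(i,z):
    q=bot.state()["tool_pos"]; bot.servo_line([q[0],q[1],z],rate=120); bot.servo_line([*(P[i]+n*30),z],rate=200)
up(2,130)
print(probe(2,30,3.5,z0=120,zmin=92)); bot.pause(.2);print(bot.state()["clock"],bot.state()["tool_pos"],fz())
E
```

```text
[(119, 119.02, -1.43), (118.6, 118.58, -0.73), (117.6, 117.52, -0.56), (116.6, 116.53, -0.72), (115.6, 115.52, -0.14), (114.6, 114.52, -0.68), (113.6, 113.54, -0.66), (112.6, 112.52, -1.39), (112.2, 112.18, -0.51), (111.2, 111.11, -1.04), (110.2, 110.12, -0.89), (109.2, 109.11, -0.79), (108.2, 108.11, -0.52), (107.2, 107.15, -0.1), (106.2, 106.22, -0.55), (105.2, 105.27, 2.12), (104.8, 104.85, 1.96), (104.4, 104.43, 3.34), (104.0, 104.02, 3.0), (103.6, 103.6, 3.86)]
30.9917 [ 532.74254074 -106.03003418  103.61576566] 5.143485958879398
```

```bash
python3 - <<'E'
from h import *
q=bot.state()["tool_pos"]; b=-.6
bot.servo_line([q[0],q[1],116],rate=60); bot.servo_line([*P[2],116],rate=100); bot.pause(.3); b=fz(); z=109
bot.servo_line([*P[2],z],rate=60)
while z>94:
    z-=.6; bot.servo_line([*P[2],z],rate=15); s=bot.state(); f=s["ft_force"][2]-b
    print(round(z,1),s["tool_pos"][2].round(2),round(f,1))
    if f>24: break
bot.pause(.5); s=bot.state(); print(s["clock"],s["tool_pos"],s["ft_force"],s["torque"])
E
```

```text
108.4 108.43 -0.8
107.8 107.79 -0.2
107.2 107.16 -0.4
106.6 106.68 0.4
106.0 106.44 3.9
105.4 105.87 6.3
104.8 105.27 4.9
104.2 104.69 5.6
103.6 104.09 6.0
103.0 103.51 5.8
102.4 102.89 5.3
101.8 102.29 5.6
101.2 101.69 5.2
100.6 101.41 7.7
100.0 101.29 11.5
99.4 101.21 13.8
98.8 101.11 18.6
98.2 101.06 20.7
97.6 100.97 24.9
37.6167 [562.19787488 -98.37536054 100.97415137] [-8.5158246   1.46510462 25.87163484] [ 0.41606041  1.53430926 -0.00852028]
```

```bash
python3 - <<'E'
from h import *
import cv2
a=bot.read_camera("scene")["color"][110:330,110:410]
cv2.imwrite("pics/f.png",cv2.resize(cv2.convertScaleAbs(a,alpha=1.6),(800,587),interpolation=2)); print(bot.state()["ft_force"])
E
```

```text
[-8.05713098  2.3944193  25.34971653]
```

View pics/f.png

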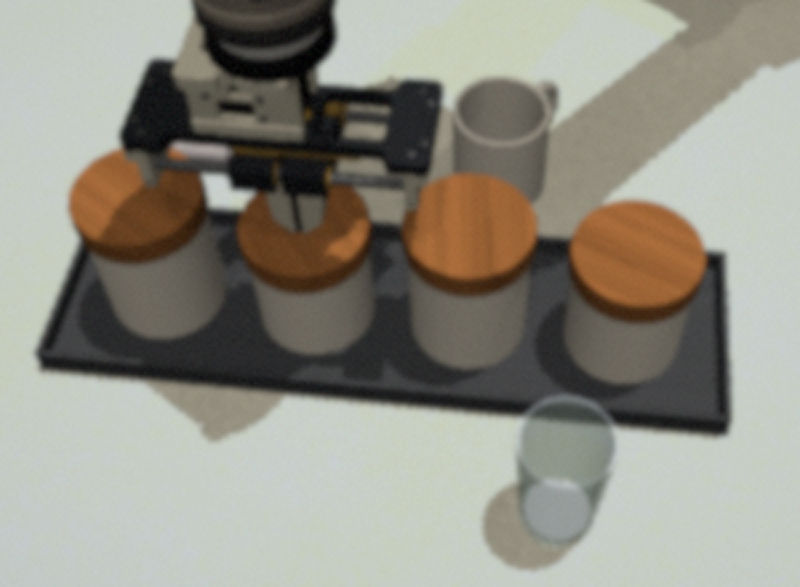

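```bash
python3 -c "
from plant import bot
print(bot.hand_in())"
```

```text
the job is handed in; nothing more can be done
None
```

I found the loose lid, the third in the row counting from the robot's left, pressed it about 5 mm down in its middle to a firm stop, and handed the job in still holding it with about 25 N. I stopped testing there, so the fourth lid was not pressed. In the last picture the lid looked level and the mug and glass looked undisturbed, but the spoon was mostly hidden behind the gripper.

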